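Lay out the gas-washing train

TASK

Set up the gas-washing train on the long white tray: stand the wash bottle next to the square inlet valve, the open jar in the middle and the drying column next to the round outlet post, all in one straight line between valve and post and evenly spaced centre to centre, and put the lid fully seated on the jar. Never let the bottle, jar or column tip over, leave the conical flask and the dish where they are, and finish with everything upright, still and released.

Things in the scene. Friction and masses are not known exactly. Their poses are not given: they have to be found in the camera images.
- tray: flat white glazed tray, fixed, 110 x 420 mm, 8 mm thick, no rim; origin at the centre of its underside, y along its length, z up; place and yaw vary. Inlet valve and outlet post stand on its centre line, each 170 mm from its centre; which is at which end varies. So evenly spaced centres are 85 mm apart, the jar over the tray's centre
- inlet: inlet valve, fixed on the tray: a square aluminium block 42 x 42 x 55 mm with a small black bar tap on top (75 mm tall overall); origin at the centre of its underside, z up
- outlet: outlet post, fixed on the tray: a round aluminium cylinder 42 mm in diameter with a narrower steel cap, 75 mm tall overall; origin at the centre of its underside, z up
- bottle_center (a point): gas-wash bottle, loose, clear glass with a narrow neck and a dark rubber stopper: 105 mm tall, body 54 mm in diameter and straight up to 74 mm above its foot, then a shoulder to a neck of 24 mm; stopper 28 mm in diameter, top 11 mm. About 0.18 kg. The point is on its axis half-way up (52.5 mm above its foot), z up along the axis. Grip the body at or up to 15 mm above this point
- jar_center (a point): jar, loose, white porcelain, open at the top: a straight round pot 62 mm in outer diameter, 66 mm tall, wall 4 mm (mouth 54 mm). About 0.16 kg. The point is on its axis half-way up (33 mm above its foot), z up. Grip across the outside
- lid_knob (a point): lid of the jar, loose, white porcelain: disc 64 mm across, 6 mm thick; under it a plug 44 mm across, 6 mm deep (it rests on this at the start); on top a knob 20 mm across, 28 mm tall; 40 mm tall in all, 0.07 kg. The point is on its axis half-way up the knob, 26 mm above the plug's underside, z up. Seated, plug in the mouth and disc flat on the rim, it is 53 mm above the jar's point
- column_center (a point): drying column, loose: a slim white plastic cylinder 36 mm in diameter with a steel foot 52 mm in diameter and 10 mm high and a steel cap 28 mm in diameter and 12 mm high; 100 mm tall. About 0.2 kg. The point is on its axis half-way up (50 mm above its foot), z up. Grip the white body at or up to 15 mm above this point
- flask_mid (a point): bystander: stoppered conical glass flask, base 68 mm in diameter, 88 mm tall, narrowing to a 24 mm neck; loose, to be left alone. The point is on its axis half-way up (44 mm)
- dish_mid (a point): bystander: shallow white porcelain dish, 84 mm in diameter, 30 mm tall, empty; loose, to be left alone. The point is on its axis 15 mm above its foot
Mind the look-alikes: they are no part of the job. Leave any green look-alike of the part that bears lid_knob alone.

How it is judged:
At the end, for the whole second after the job is handed in: bottle, jar and column upright on the tray, within 15 mm of its centre line; bottle 85 mm (within 15) from the inlet and 255 (within 17) from the outlet, column the reverse, jar within 15 mm of the middle; lid seated level on the jar (within 8 mm); all at rest and released (x of bottle_center in the frame of tray between -0.015 and 0.015 m and z of bottle_center in the frame of tray between 0.0565 and 0.0645 m and angle between each of bottle_center, column_center, jar_center's own z axis and vertical below 0.1 rad and linear speed of each of bottle, column, jar, lid below 0.01 m/s and horizontal distance between bottle_center and inlet between 0.07 and 0.1 m and horizontal distance between bottle_center and outlet between 0.238 and 0.272 m and x of column_center in the frame of tray between -0.015 and 0.015 m and z of column_center in the frame of tray between 0.054 and 0.062 m and horizontal distance between column_center and outlet between 0.07 and 0.1 m and horizontal distance between column_center and inlet between 0.238 and 0.272 m and x of jar_center in the frame of tray between -0.015 and 0.015 m and z of jar_center in the frame of tray between 0.037 and 0.045 m and y of jar_center in the frame of tray between -0.015 and 0.015 m and horizontal distance between lid_knob and jar_center below 0.008 m and angle between lid_knob's own z axis and vertical below 0.08 rad and z of lid_knob in the frame of jar_center between 0.05 and 0.056 m); the robot touches nothing.
It fails at once if the bottle, jar or column tips over (angle between any of bottle_center, jar_center, column_center's own z axis and vertical above 0.6 rad).
It fails at once if the conical flask is moved by more than 30 mm (distance of flask_mid from where it was at the start of the episode above 0.03 m).
It fails at once if the dish is moved by more than 30 mm (distance of dish_mid from where it was at the start of the episode above 0.03 m).
It also fails if it takes over 131 s, if anything falls off the work surface, if the arm or the gripper's body presses on something with over 40 N, if the wrist force passes 120 N, or if a joint passes its speed limit or range.

ROBOT

A 7-joint arm with a two-finger parallel gripper is mounted at the origin on the work surface. World frame = base frame: x ahead of the robot, y to its left, z up, the work surface at z = 0. Lengths are in m, angles in rad, forces in N, time in s.
With the tool pointing down it reaches from about 0.4 to 0.85 m from the base axis. Payload 10.4 kg.
Tool frame: the origin (TCP) lies at the very end of the fingers, on their centre line; the grasp point (between the pads) lies manip.hold_point_z behind it (manip.hold_point_z is the distance from the TCP to the grasp point, in m); z points along the fingers, y is the direction in which the jaws open and shut (so a half turn about z gives the same grasp; the last joint's range is limited). The gripper opens to 85 mm and grips with 20 to 120 N. Pads are 22 mm wide; open, the fingers measure 114 mm over their backs; the gripper's body (76 mm by 85 mm) begins 54 mm behind the grasp point. The pads swing forward as they close: fully open they stand 13 mm farther back than shut.
Start: joints at [1.163, 0.332, -0.065, 1.46, 0.022, 1.35, -0.088], TCP at [0.235, -0.579, 0.231] pointing down, gripper open.
Joint ranges: [-2.6, 2.6], [-0.5, 2.12], [-1.47, 1.34], [0.16, 2.42], [-1.27, 4.41], [0.06, 2.06], [-2.6, 2.6]. Speed limits (rad/s): [2.22, 2.22, 2.79, 2.79, 3.14, 3.14, 3.14].

INTERFACE

Orientations are given as a unit quaternion [x, y, z, w].
In Python, from workcell import manip gives the robot as it stands.
- The arm moves only by the tool jog_arm, never from a script. Its arguments are lists of equal length, an entry for each row: "translation": the shift along the world's x, y, z in mm, a list of three; "turn": the turn about the world's z in degrees. In form: {"translation": [[x, y, z], ...], "turn": [turn, ...]}. A call has 1 to 12 rows; each row is the pose to reach, as a shift and turn from the pose measured when the call began; what a row does not reach only later rows make up. A row lasts 1/12 s, in which the tool goes at most 41.7 mm and 7.16 degrees, less where a joint would pass 70% of its speed; a pose out of reach is approached as far as the arm can. A call with a gripper value outside its range is refused whole. "grip" is the finger opening in mm, from 0 to 85.4, set as the call begins (left out, the last holds). The fingers move at their own pace and stop on an object; "grip_force" is the grip in N (left out, the last holds). Time passes only in rows, so rows that repeat a pose let the fingers close. It gives the time, the measured TCP pose, the force and the opening at its end, in the units of the state.
- manip.get_obs(): the state, without advancing time (a new reading comes with each control period).
- manip.camera(name): name is "side" or "top" or "wrist"; returns a dict with "frame" (400x640x3 uint8, red, green, blue), "mtx" (3x3 intrinsics, pixels), "pose" (4x4, takes a point from camera to world coordinates). Camera axes: x right, y down, z forward; pixel columns grow to the right and rows downward; lengths in m; the calibration is good to about 2 mm. The wrist camera is an equidistant fisheye: a pixel r from the principal point sees the ray r / f radians off the axis. A picture is of the moment at which its call begins. There is no depth.
- manip.hand_in(): hands the job in, once; it reports no verdict.
Trained networks look in a picture, given as the dict that the camera call returned (one of the last four; its "shot" number tells which), for a name from the list of things; names that differ only in an ending like _2 or _b are one class to them, and where a whole thing is asked for, a point or a joint stands for the part that bears it (a point fixed in the world has none). Each returns a list of dicts, best first, with "confidence" (0 to 1); they miss things now and then, are a little off and sometimes report something else, mostly with a low value. They report only what shows in the picture. A call takes as long as a camera call. They do not tell look-alikes from the thing itself.
- manip.outline_of(picture, label): "mask" (400x640 bool, what is visible of it) and "extent" ([left, top, right, bottom] in pixels, round what is visible of it).
- manip.pinpoint(picture, label): "at" ([column, row] in pixels: a listed point, or the origin of a listed thing).
The state is a dict: "clock": time; "joint_pos": joint angles; "joint_velocities": joint speeds; "tau": joint torques, N m; "position": TCP position; "ee_rot": TCP orientation; "ft_force": force on the tool from outside, world axes, zero at the start; "torque": the same for the moment, N m; "grip_width": opening from 0.0 (shut) to 1.0 (fully open).
Only numpy, scipy, OpenCV 4.12 (cv2) and the standard library are available. Lean on these libraries where they do the work, as an engineer would, in place of code of your own. Each camera call takes 0.05 s, during which the arm holds its last target. There are 200 camera calls.

## Working session

There is one attempt and no reset: what is moved stays moved. The work goes in short steps, Python scripts to look and compute and a tool call to move; the robot and the scene stay as the last step left them, time stands still between calls to the robot, and variables do not carry over. Pictures are saved under pics/ and viewed, about 12 in all and at most 16, crops included, and the job is handed in when it is done.

Besides the shell and the picture viewer there is one more tool, called after ">>>" in YAML: its name, and indented under it one key for each argument. jog_arm: Moves the arm, as the interface text tells. Its arguments: {"type":"object","properties":{"translation":{"type":"array"},"turn":{"type":"array"},"grip":{"type":"number"},"grip_force":{"type":"number"}},"required":["translation","turn"]}

```bash
mkdir -p pics
cat > h.py <<'E'
import numpy as np, cv2
from workcell import manip
def ray(p,uv):
    K=p["mtx"];T=np.array(p["pose"])
    d=np.linalg.inv(K)@np.array([uv[0],uv[1],1.0]); return T[:3,3],T[:3,:3]@d
def onz(p,uv,z):
    o,d=ray(p,uv); return o+d*(z-o[2])/d[2]
def tri(rs):
    A=np.zeros((3,3));b=np.zeros(3)
    for o,d in rs:
        d=d/np.linalg.norm(d);M=np.eye(3)-np.outer(d,d);A+=M;b+=M@o
    return np.linalg.solve(A,b)
def save(p,n): cv2.imwrite(f"pics/{n}.png",p["frame"][:,:,::-1])
def proj(p,X):
    T=np.linalg.inv(np.array(p["pose"]));c=T[:3,:3]@X+T[:3,3];u=p["mtx"]@c;return u[:2]/u[2]
E
python3 - <<'E'
from h import *
np.set_printoptions(precision=4,suppress=True)
ps={n:manip.camera(n) for n in("top","side")}
for n,p in ps.items(): save(p,n+"0"); print(n,np.array(p["pose"]).round(3).tolist())
Z=dict(bottle_center=.0525,jar_center=.033,lid_knob=.026,column_center=.05,flask_mid=.044,dish_mid=.015,tray=0,inlet=.008,outlet=.008)
for k,z in Z.items():
    for n,p in ps.items():
        for r in manip.pinpoint(p,k)[:3]:
            print(k,n,np.round(r["at"]),round(r["confidence"],2),onz(p,r["at"],z)[:2])
o=manip.get_obs();print(manip.hold_point_z,o["position"],o["ee_rot"],o["clock"])
E
```

```text
top [[0.001, -0.993, 0.12, 0.33], [-1.0, -0.002, -0.009, 0.039], [0.009, -0.12, -0.993, 1.585], [0.0, 0.0, 0.0, 1.0]]
side [[-0.899, -0.303, 0.317, 0.234], [-0.439, 0.61, -0.659, 0.689], [0.007, -0.732, -0.682, 0.732], [0.0, 0.0, 0.0, 1.0]]
bottle_center top [224. 242.] 0.8 [0.3981 0.303 ]
bottle_center side [328. 310.] 0.74 [0.3949 0.3038]
jar_center top [419. 248.] 0.68 [ 0.383  -0.2769]
jar_center side [418. 162.] 0.66 [ 0.3715 -0.2671]
lid_knob top [168. 175.] 0.8 [0.6021 0.4805]
lid_knob top [164. 209.] 0.77 [0.4988 0.4888]
lid_knob top [223. 163.] 0.65 [0.6422 0.3156]
lid_knob side [184. 345.] 0.85 [0.6126 0.4765]
lid_knob side [229. 376.] 0.84 [0.5042 0.4865]
lid_knob side [244. 316.] 0.64 [0.5477 0.3752]
column_center top [318. 228.] 0.5 [0.4419 0.0238]
column_center side [357. 212.] 0.87 [0.4478 0.0234]
column_center side [243. 318.] 0.35 [0.5354 0.3907]
flask_mid top [451. 198.] 0.94 [ 0.5321 -0.3754]
flask_mid side [373. 125.] 0.55 [ 0.5512 -0.3781]
dish_mid top [451. 155.] 0.76 [ 0.6702 -0.3859]
dish_mid side [336. 123.] 0.89 [ 0.6811 -0.3801]
tray top [324. 186.] 0.7 [0.5749 0.0074]
tray side [312. 204.] 0.66 [ 0.5825 -0.0019]
tray side [417. 161.] 0.38 [ 0.3814 -0.311 ]
inlet top [269. 172.] 0.79 [0.6183 0.1761]
inlet side [268. 240.] 0.98 [0.6191 0.1684]
inlet side [350. 173.] 0.28 [ 0.5381 -0.157 ]
outlet top [382. 194.] 0.61 [ 0.5493 -0.1733]
outlet side [352. 172.] 0.7 [ 0.5355 -0.1629]
0.0187 [ 0.2347 -0.5793  0.2313] [0.9815 0.1913 0.     0.0001] 1.0
```

View pics/top0.png

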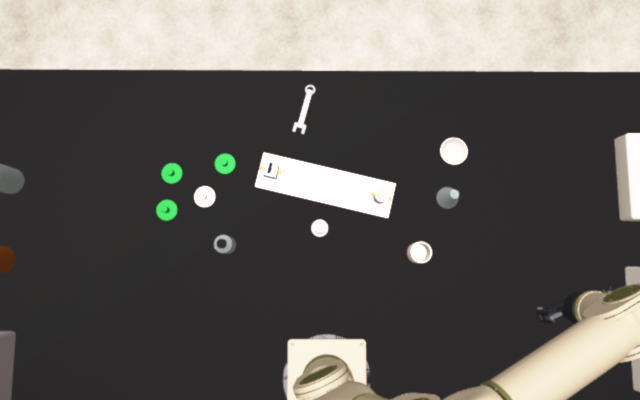

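View pics/side0.png

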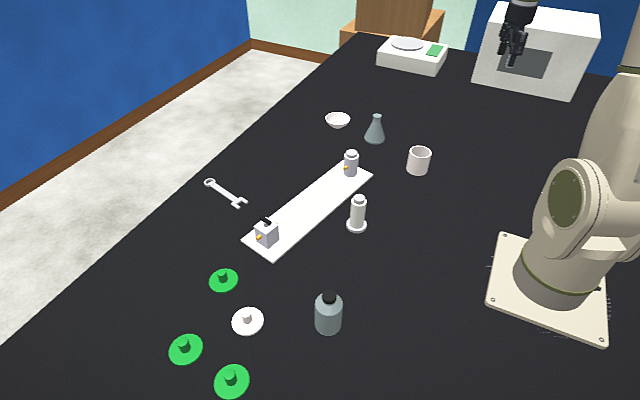

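The top view shows the white lid at (205,196), green look-alikes at (172,173), (167,210) and (225,163), the bottle at (224,243), column at (319,228) and jar at (420,252). The tray has its inlet at (270,170) and outlet at (381,197). I'll refine the positions by fitting silhouettes.

```bash
cat >> h.py <<'E'
from scipy.optimize import least_squares
M=dict(bottle_center=[(0,27),(74,27),(94,14),(105,14)],jar_center=[(0,31),(66,31)],lid_knob=[(6,32),(12,32),(12,10),(40,10)],
 column_center=[(0,26),(10,26),(88,18),(88,14),(100,14)],flask_mid=[(0,34),(80,12),(88,12)],dish_mid=[(30,42)])
a=np.linspace(0,2*np.pi,40)
def box(p,k,x,y,z0=0):
    P=np.array([proj(p,np.array([x+r/1e3*np.cos(t),y+r/1e3*np.sin(t),z0+h/1e3])) for h,r in M[k] for t in a])
    return np.r_[P.min(0),P.max(0)]
def fit(obs,k,x0,z0=0):
    # obs: list of (pic, extent)
    return least_squares(lambda q:np.concatenate([(box(p,k,q[0],q[1],z0)-e) for p,e in obs]),x0,loss="soft_l1")
def find(ps,k,near,z0=0,tol=.05):
    obs=[];out=[]
    for n,p in ps.items():
        c=box(p,k,*near,z0);c=(c[:2]+c[2:])/2
        b=None
        for r in manip.outline_of(p,k):
            ys,xs=np.nonzero(r["mask"])
            if len(xs)<5: continue
            e=np.array([xs.min(),ys.min(),xs.max()+1,ys.max()+1],float)-.5
            d=np.hypot(*((e[:2]+e[2:])/2-c))
            if d<40 and (b is None or d<b[0]): b=(d,e)
        if b is not None:
            obs.append((p,b[1])); out.append((n,fit([obs[-1]],k,near,z0).x.round(4)))
    f=fit(obs,k,near,z0); return f.x,out,f.fun.round(1)
E
python3 - <<'E'
from h import *
np.set_printoptions(precision=4,suppress=True)
ps={n:manip.camera(n) for n in("top","side")}
near=dict(bottle_center=(.396,.303),jar_center=(.377,-.272),column_center=(.445,.0235),flask_mid=(.54,-.377),dish_mid=(.675,-.383),lid_knob=tuple(onz(ps["top"],(205,196),.015)[:2]))
for k,v in near.items(): print(k,v,*find(ps,k,v))
for n,p in ps.items():
    r=manip.outline_of(p,"tray")
    for q in r[:1]:
        m=q["mask"].astype(np.uint8)
        c,_=cv2.findContours(m,0,1); c=max(c,key=cv2.contourArea)
        X=np.array([onz(p,u,.008)[:2] for u in c[:,0].astype(float)])
        R=cv2.minAreaRect((X*1000).astype(np.float32)); print(n,q["confidence"],R)
    if n=="top":
        m=(p["frame"].min(2)>150).astype(np.uint8); c,_=cv2.findContours(m,0,1)
        for cc in c:
            x,y,w,h=cv2.boundingRect(cc)
            if x<325<x+w and y<185<y+h and w<200:
                X=np.array([onz(p,u,.008)[:2] for u in cc[:,0].astype(float)]); print("thr",cv2.minAreaRect((X*1000).astype(np.float32)))
E
```

```text
bottle_center (0.396, 0.303) [0.3966 0.3032] [('top', array([0.3934, 0.3017])), ('side', array([0.3978, 0.3043]))] [-0.7 -1.2 -0.2 -0.9  0.2 -1.9  1.5  1.1]
jar_center (0.377, -0.272) [ 0.3714 -0.2747] [('top', array([ 0.3693, -0.2758])), ('side', array([ 0.3731, -0.2718]))] [-0.5 -0.4 -0.3 -1.   0.6 -0.8  1.1  0. ]
column_center (0.445, 0.0235) [0.4466 0.0203] [('top', array([0.4445, 0.0185])), ('side', array([0.4479, 0.0229]))] [-0.6 -0.8 -0.5 -0.6  0.5 -1.2  1.2  0.1]
flask_mid (0.54, -0.377) [ 0.5407 -0.3729] [('top', array([ 0.5385, -0.3738])), ('side', array([ 0.5429, -0.3702]))] [-0.7 -1.1  0.  -0.3  0.5 -1.1  1.3  0.4]
dish_mid (0.675, -0.383) [ 0.6814 -0.3893] [('top', array([ 0.6798, -0.3914])), ('side', array([ 0.6786, -0.373 ]))] [-0.9 -0.4 -0.5 -0.6  0.8 -0.4  1.6 -4.3]
lid_knob (np.float64(0.5407604437204598), np.float64(0.36895348037858555)) [0.5416 0.3714] [('top', array([0.5385, 0.3685])), ('side', array([0.543 , 0.3728]))] [-0.6 -1.  -1.2 -1.   0.4 -1.5  1.6  0.6]
top 0.97 ((575.0926513671875, 1.677215576171875), (419.17462158203125, 113.78409576416016), 77.25154876708984)
thr ((578.047607421875, 3.43731689453125), (422.08380126953125, 112.91365051269531), 76.69528198242188)
side 0.8 ((579.0531616210938, 9.933685302734375), (422.7806396484375, 119.73551940917969), 76.62229919433594)
```

>>> jog_arm:
  translation:
    - [15, 30, 0]
    - [40, 80, 0]
    - [65, 140, 0]
    - [90, 200, 0]
    - [115, 255, 0]
    - [130, 290, 0]
    - [136, 304, 0]
    - [136, 304, 0]
    - [136, 304, -30]
    - [136, 304, -60]
    - [136, 304, -60]
    - [136, 304, -60]
  turn: [5, 11, 17, 23, 29, 35, 41, 47, 52, 55, 55, 55]
  grip: 85
  grip_force: 30

```text
clock: 2.8
position: [0.3699, -0.2751, 0.171]
ee_rot: [0.783, 0.622, -0.0, -0.001]
ft_force: [-0.3, 0.6, 0.1]
grip_width: 0.998
```

Run:
```python
from h import *
p=manip.camera("wrist"); save(p,"w1"); o=manip.get_obs(); print(o["position"],o["ee_rot"],o["joint_pos"],o["clock"]);print(np.array(p["pose"]).round(3).tolist(),p["mtx"])
print([ (r["at"],r["confidence"]) for r in manip.pinpoint(p,"jar_center")])
```

```text
[ 0.37062671 -0.27583957  0.17232122] [7.83233836e-01 6.21727232e-01 7.20855676e-05 5.48564914e-05] [ 0.91096782  0.03852018 -0.37491394  1.93471079  0.01520679  1.17092259
  0.30148417] 2.85
[[0.974, -0.217, -0.064, 0.385], [-0.227, -0.936, -0.268, -0.207], [-0.002, 0.276, -0.961, 0.313], [0.0, 0.0, 0.0, 1.0]] [[309.70691629   0.         319.49128117]
 [  0.         309.70691629 198.89349004]
 [  0.           0.           1.        ]]
[([321.4, 186.4], 0.82)]
```

View pics/w1.png

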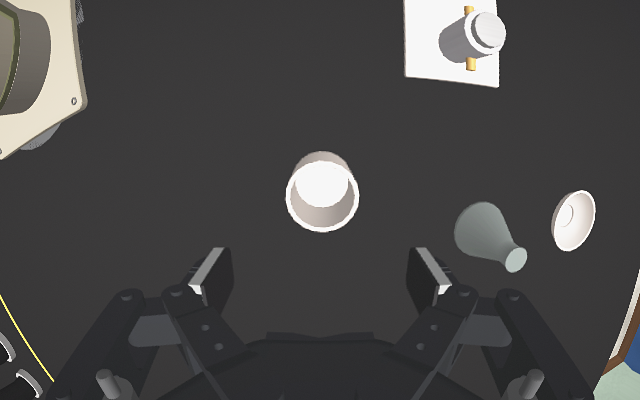

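The wrist view shows the jar at (322,190), centred between the fingers. I'll check the position with the fisheye model.

```bash
cat >> h.py <<'E'
def proj(p,X):
    T=np.linalg.inv(np.array(p["pose"]));c=T[:3,:3]@X+T[:3,3];K=p["mtx"]
    if K[0,0]>305 and K[0,0]<315 and p.get("fish",False):
        r=np.hypot(c[0],c[1]);th=np.arctan2(r,c[2]);return np.array([K[0,2],K[1,2]])+K[0,0]*th*c[:2]/r
    u=K@c;return u[:2]/u[2]
def wrist(k,near,z0=0,n=None):
    p=manip.camera("wrist")
    if n: save(p,n)
    p["fish"]=True
    return find({"w":p},k,near,z0)
E
python3 - <<'E'
from h import *
print(wrist("jar_center",(.371,-.275)))
E
```

```text
(array([ 0.37094601, -0.27464646]), [('w', array([ 0.3709, -0.2746]))], array([-1.1, -0.6,  1.1,  0.6]))
```

>>> jog_arm:
  translation:
    - [0, 1, -30]
    - [0, 1, -60]
    - [0, 1, -90]
    - [0, 1, -120]
    - [0, 1, -140]
    - [0, 1, -150]
    - [0, 1, -150]
    - [0, 1, -150]
  turn: [0, 0, 0, 0, 0, 0, 0, 0]

```text
clock: 3.67
position: [0.3718, -0.2759, 0.024]
ee_rot: [0.783, 0.622, 0.001, 0.002]
ft_force: [-0.2, -0.6, 0.3]
grip_width: 0.993
```

>>> jog_arm:
  translation:
    - [0, 0, 0]
    - [0, 0, 0]
    - [0, 0, 0]
    - [0, 0, 0]
    - [0, 0, 0]
    - [0, 0, 0]
    - [0, 0, 0]
    - [0, 0, 0]
    - [0, 0, 10]
    - [0, 0, 30]
    - [0, 0, 60]
    - [0, 0, 60]
  turn: [0, 0, 0, 0, 0, 0, 0, 0, 0, 0, 0, 0]
  grip: 40
  grip_force: 40

```text
clock: 4.67
position: [0.3745, -0.2775, 0.0898]
ee_rot: [0.783, 0.622, 0.001, 0.005]
ft_force: [0.5, -0.6, -0.1]
grip_width: 0.725
```

Run:
```python
from h import *
o=manip.get_obs();print(o["position"],o["grip_width"],o["ft_force"],o["clock"])
print(wrist("jar_center",(.371,-.275),.06,"w2"))
```

```text
[ 0.37446724 -0.27754332  0.08976925] 0.7245923527054984 [ 0.51341606 -0.56919245 -0.10568021] 4.6667
(array([ 0.3741362 , -0.27434412]), [('w', array([ 0.3741, -0.2743]))], array([ 0.3, -5.1, -0.3,  8. ]))
```

View pics/w2.png

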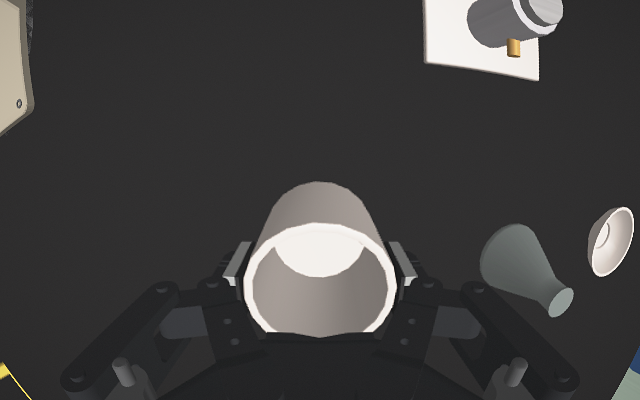

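>>> jog_arm:
  translation:
    - [0, 0, 20]
    - [10, 15, 40]
    - [30, 42, 60]
    - [53, 74, 60]
    - [76, 106, 60]
    - [99, 138, 60]
    - [122, 170, 60]
    - [145, 202, 60]
    - [165, 232, 60]
    - [185, 260, 60]
    - [198, 276, 60]
    - [203, 281, 60]
  turn: [0, 0, 0, 0, 0, 0, 0, 0, 0, 0, 0, 0]

```text
clock: 5.77
position: [0.5764, 0.0087, 0.1451]
ee_rot: [0.782, 0.623, 0.001, 0.002]
ft_force: [-0.8, 0.2, -1.7]
grip_width: 0.723
```

>>> jog_arm:
  translation:
    - [0, 0, 0]
    - [0, 0, 0]
    - [0, 0, 0]
    - [0, 0, 0]
  turn: [0, 0, 0, 0]

```text
clock: 6.1
position: [0.5758, 0.007, 0.145]
ee_rot: [0.783, 0.623, 0.001, 0.002]
ft_force: [1.1, -1.3, -1.5]
grip_width: 0.725
```

Run:
```python
from h import *
np.set_printoptions(precision=4,suppress=True)
o=manip.get_obs();print(o["position"],o["grip_width"],o["ft_force"],o["clock"])
z=o["position"][2]-.024
ps={n:manip.camera(n) for n in("side",)}
save(ps["side"],"s3")
print(z,find(ps,"jar_center",o["position"][:2],z))
```

```text
[0.5758 0.007  0.145 ] 0.7246935837834794 [ 1.0991 -1.2779 -1.5048] 6.1
0.12097387523539888 (array([0.5763, 0.0146]), [('side', array([0.5763, 0.0146]))], array([-0.2, -0.4,  0.2,  0.3]))
```

View pics/s3.png

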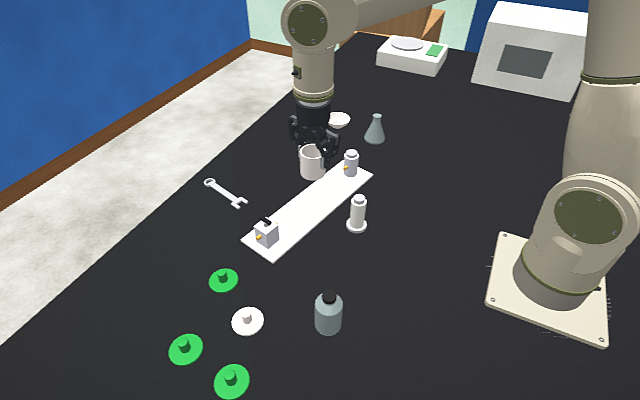

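>>> jog_arm:
  translation:
    - [2, -3, -20]
    - [2, -3, -45]
    - [2, -3, -70]
    - [2, -3, -90]
    - [2, -3, -100]
    - [2, -3, -105]
    - [2, -3, -109]
    - [2, -3, -111]
    - [2, -3, -113]
    - [2, -3, -113]
    - [2, -3, -113]
  turn: [0, 0, 0, 0, 0, 0, 0, 0, 0, 0, 0]

```text
clock: 7.12
position: [0.5788, 0.0043, 0.0342]
ee_rot: [0.783, 0.623, 0.001, 0.003]
ft_force: [-4.1, -0.4, 8.2]
grip_width: 0.726
```

>>> jog_arm:
  translation:
    - [0, 0, 0]
    - [0, 0, 0]
    - [0, 0, 0]
  turn: [0, 0, 0]

```text
clock: 7.37
position: [0.5794, 0.0042, 0.0349]
ee_rot: [0.783, 0.623, 0.002, 0.004]
ft_force: [-0.5, 0.4, -1.1]
grip_width: 0.724
```

>>> jog_arm:
  translation:
    - [0, 0, -1]
    - [0, 0, -2]
    - [0, 0, -2]
  turn: [0, 0, 0]

```text
clock: 7.62
position: [0.5796, 0.0042, 0.0342]
ee_rot: [0.783, 0.623, 0.002, 0.004]
ft_force: [-7.2, -0.9, 15.2]
grip_width: 0.726
```

>>> jog_arm:
  translation:
    - [0, 0, 0]
    - [0, 0, 0]
    - [0, 0, 0]
    - [0, 0, 0]
    - [0, 0, 0]
    - [0, 0, 0]
    - [0, 0, 25]
    - [0, 0, 55]
    - [0, 0, 90]
    - [0, 0, 120]
    - [0, 0, 120]
  turn: [0, 0, 0, 0, 0, 0, 0, 0, 0, 0, 0]
  grip: 85

```text
clock: 8.53
position: [0.5826, 0.0048, 0.1606]
ee_rot: [0.782, 0.623, 0.005, 0.007]
ft_force: [0.6, -0.0, 0.4]
grip_width: 0.996
```

Run:
```python
from h import *
np.set_printoptions(precision=4,suppress=True)
o=manip.get_obs();print(o["position"],o["grip_width"],o["ft_force"],o["clock"])
print(wrist("jar_center",(.578,.004),.008,"w4"))
```

```text
[0.5826 0.0048 0.1606] 0.9964064974529363 [ 0.6461 -0.0045  0.4346] 8.5333
(array([0.5795, 0.0062]), [('w', array([0.5795, 0.0062]))], array([-0.6, -1.2,  0.6,  1.1]))
```

View pics/w4.png

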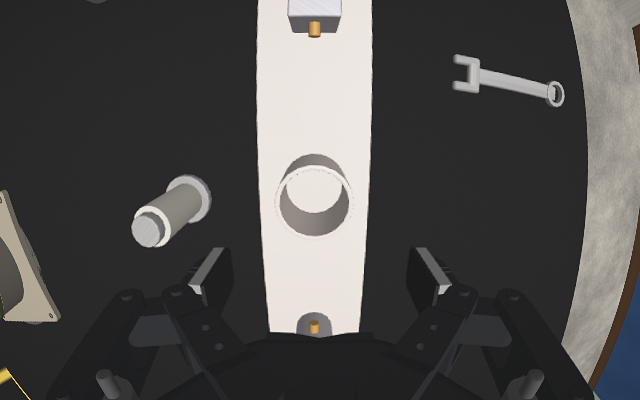

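The jar stands on the tray's centre line at (314,197), with the inlet above it and the outlet below. The lid is next.

>>> jog_arm:
  translation:
    - [-3, 30, 0]
    - [-7, 65, 0]
    - [-11, 100, 0]
    - [-15, 135, 0]
    - [-19, 170, 0]
    - [-23, 205, 0]
    - [-27, 240, 0]
    - [-31, 275, 0]
    - [-35, 310, 0]
    - [-39, 345, 0]
    - [-41, 367, 0]
    - [-41, 367, 0]
  turn: [0, 0, 0, 0, 0, 0, 0, 0, 0, 0, 0, 0]
  grip: 55

```text
clock: 9.63
position: [0.5355, 0.377, 0.1533]
ee_rot: [0.78, 0.625, 0.002, 0.003]
ft_force: [0.4, -0.4, -0.6]
grip_width: 0.646
```

>>> jog_arm:
  translation:
    - [0, 0, -20]
    - [0, 0, -40]
    - [0, 0, -40]
    - [0, 0, -40]
  turn: [0, 0, 0, 0]

```text
clock: 9.97
position: [0.5347, 0.3759, 0.1114]
ee_rot: [0.78, 0.625, -0.0, 0.003]
ft_force: [-0.0, -0.6, 0.7]
grip_width: 0.645
```

Run:
```python
from h import *
np.set_printoptions(precision=4,suppress=True)
o=manip.get_obs();print(o["position"],o["ee_rot"],o["grip_width"],o["ft_force"],o["clock"])
print(wrist("lid_knob",(.5416,.3714),0,"w5"))
```

```text
[0.5347 0.3759 0.1114] [ 0.7803  0.6254 -0.0002  0.003 ] 0.6451542017392629 [-0.0233 -0.5897  0.7395] 9.9667
(array([0.5407, 0.3736]), [('w', array([0.5407, 0.3736]))], array([-0.3, -0.2,  0.3,  0.3]))
```

View pics/w5.png

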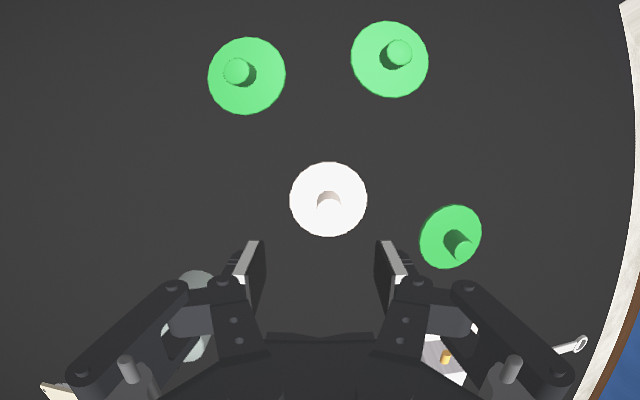

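The white lid is at (328,200); the green ones are well clear of it.

>>> jog_arm:
  translation:
    - [3, -1, -20]
    - [6, -2, -40]
    - [6, -2, -60]
    - [6, -2, -75]
    - [6, -2, -85]
    - [6, -2, -90]
    - [6, -2, -93]
    - [6, -2, -93]
  turn: [0, 0, 0, 0, 0, 0, 0, 0]

```text
clock: 10.73
position: [0.5419, 0.375, 0.0211]
ee_rot: [0.78, 0.625, 0.002, 0.003]
ft_force: [0.8, 0.5, 0.6]
grip_width: 0.645
```

>>> jog_arm:
  translation:
    - [0, 0, 0]
    - [0, 0, 0]
    - [0, 0, 0]
    - [0, 0, 0]
    - [0, 0, 0]
    - [0, 0, 0]
    - [0, 0, 0]
    - [0, 0, 0]
    - [0, 0, 0]
  turn: [0, 0, 0, 0, 0, 0, 0, 0, 0]
  grip: 5
  grip_force: 40

```text
clock: 11.48
position: [0.5424, 0.3755, 0.0221]
ee_rot: [0.78, 0.625, 0.003, 0.003]
ft_force: [-0.4, -1.3, 6.3]
grip_width: 0.213
```

>>> jog_arm:
  translation:
    - [0, 0, 8]
    - [0, 0, 25]
    - [0, 0, 55]
    - [0, 0, 90]
    - [0, 0, 120]
    - [0, 0, 130]
    - [0, 0, 130]
    - [0, 0, 130]
  turn: [0, 0, 0, 0, 0, 0, 0, 0]

```text
clock: 12.15
position: [0.5424, 0.3753, 0.1521]
ee_rot: [0.78, 0.625, 0.003, 0.003]
ft_force: [0.1, 0.1, -1.8]
grip_width: 0.216
```

Run:
```python
from h import *
np.set_printoptions(precision=4,suppress=True)
o=manip.get_obs();print(o["position"],o["ee_rot"],o["grip_width"],o["ft_force"],o["clock"])
p=manip.camera("wrist");save(p,"w6")
```

```text
[0.5424 0.3753 0.1521] [0.7805 0.6252 0.0029 0.0033] 0.21636408970453835 [ 0.0816  0.118  -1.8436] 12.15
```

View pics/w6.png

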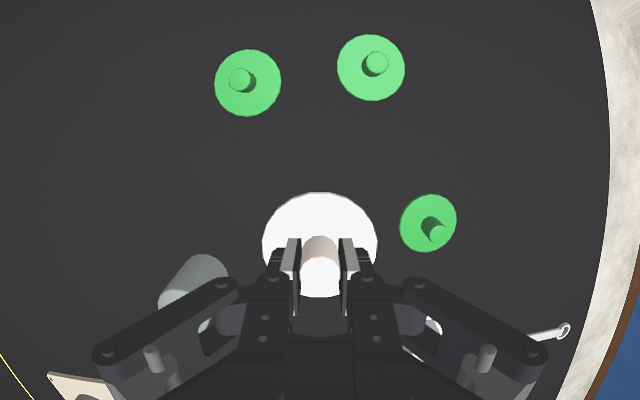

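The lid is held level in the hand, its disc spanning columns 262–378 with its top at row 192.

Run:
```python
from h import *
p=manip.camera("wrist");p["fish"]=True;o=manip.get_obs();P=o["position"]
e=np.array([262,192,378])
m=(p["frame"].min(2)>170)[185:235,240:400]; ys,xs=np.nonzero(m);print(xs.min()+240,ys.min()+185,xs.max()+240)
for z in (P[2]-.022,P[2]-.019,P[2]-.025):
    f=least_squares(lambda q:box(p,"lid_knob",*q,z)[:3]-e,P[:2]);print(z,f.x,f.x-P[:2],f.fun)
f=least_squares(lambda q:box(p,"lid_knob",*q)[:3]-e,P);print(f.x,f.x-P,f.fun)
```

```text
264 192 375
0.1284123300423122 [0.54090779 0.37157019] [-0.00087522 -0.0031719 ] [-0.36498011  0.05148873  0.36661589]
0.1314123300423122 [0.54103666 0.37227346] [-0.00074635 -0.00246863] [-1.41356801  0.20394509  1.41999877]
0.1254123300423122 [0.54077824 0.37086375] [-0.00100477 -0.00387834] [ 0.64856843 -0.08949987 -0.6514327 ]
[0.54086172 0.37131889 0.12734366] [-0.0009213  -0.0034232  -0.02306867] [-3.97903932e-13  6.82121026e-13  2.27373675e-13]
```

Run:
```python
from h import *
np.set_printoptions(precision=4,suppress=True)
ps={n:manip.camera(n) for n in("top","side")}
print(find(ps,"jar_center",(.579,.005),.008))
```

```text
(array([0.5793, 0.0059]), [('top', array([0.5769, 0.0047])), ('side', array([0.5806, 0.0072]))], array([-0.4, -1.2, -0.4, -0.3,  0.6, -0.5,  0.8,  0.1]))
```

>>> jog_arm:
  translation:
    - [4, -40, 20]
    - [8, -75, 20]
    - [12, -110, 20]
    - [16, -145, 20]
    - [20, -180, 20]
    - [24, -215, 20]
    - [28, -250, 20]
    - [32, -280, 20]
    - [34, -310, 10]
    - [36, -330, 5]
    - [38, -350, 0]
    - [38, -366, 0]
  turn: [0, 0, 0, 0, 0, 0, 0, 0, 0, 0, 0, 0]

```text
clock: 13.45
position: [0.5794, 0.0069, 0.1493]
ee_rot: [0.781, 0.625, 0.001, 0.002]
ft_force: [-1.0, -0.1, -0.0]
grip_width: 0.209
```

>>> jog_arm:
  translation:
    - [0, 0, 0]
    - [0, 0, 0]
    - [0, 0, 0]
  turn: [0, 0, 0]

```text
clock: 13.7
position: [0.5792, 0.008, 0.1492]
ee_rot: [0.781, 0.625, 0.001, 0.002]
ft_force: [-0.9, 0.3, -0.6]
grip_width: 0.212
```

>>> jog_arm:
  translation:
    - [1, 1, -15]
    - [1, 1, -30]
    - [1, 1, -40]
    - [1, 1, -46]
    - [1, 1, -50]
    - [1, 1, -53]
    - [1, 1, -55]
    - [1, 1, -57]
    - [1, 1, -57]
  turn: [0, 0, 0, 0, 0, 0, 0, 0, 0]

```text
clock: 14.45
position: [0.5803, 0.009, 0.0922]
ee_rot: [0.781, 0.625, 0.001, 0.002]
ft_force: [-1.1, 0.4, -0.7]
grip_width: 0.217
```

Run:
```python
from h import *
o=manip.get_obs();print(o["position"],o["grip_width"],o["ft_force"],o["clock"])
p=manip.camera("wrist");q=manip.camera("side")
a=cv2.resize(p["frame"][150:350,200:440],(720,600));
b=cv2.resize(q["frame"][120:240,250:400],None,fx=4.8,fy=4.8)[:, :]
save({"frame":a},"w7");save({"frame":b},"s7")
```

```text
[0.58030059 0.00903272 0.09218197] 0.21650823388368629 [-1.06127714  0.4460738  -0.68884005] 14.45
```

View pics/s7.png

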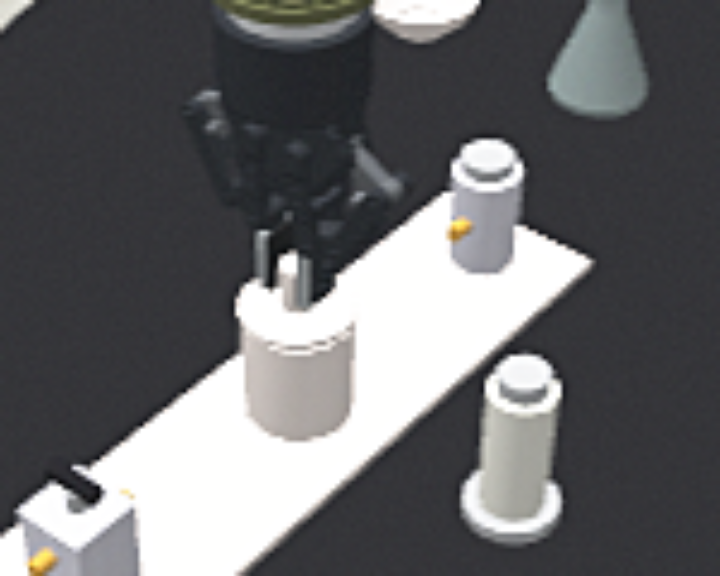

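The lid sits centred just above the rim, with no contact force yet. I'll creep down and release.

>>> jog_arm:
  translation:
    - [0, 0, -1]
    - [0, 0, -2]
    - [0, 0, -3]
    - [0, 0, -3]
    - [0, 0, -3]
  turn: [0, 0, 0, 0, 0]

```text
clock: 14.97
position: [0.5806, 0.009, 0.0901]
ee_rot: [0.781, 0.625, 0.001, 0.002]
ft_force: [-2.1, -0.6, 6.0]
grip_width: 0.219
```

>>> jog_arm:
  translation:
    - [0, 0, 0]
    - [0, 0, 0]
    - [0, 0, 0]
    - [0, 0, 0]
    - [0, 0, 0]
    - [0, 0, 20]
    - [0, 0, 50]
    - [0, 0, 80]
    - [0, 0, 100]
    - [0, 0, 100]
  turn: [0, 0, 0, 0, 0, 0, 0, 0, 0, 0]
  grip: 50

```text
clock: 15.8
position: [0.5828, 0.0095, 0.1949]
ee_rot: [0.781, 0.625, 0.004, 0.005]
ft_force: [-0.2, 0.7, 1.0]
grip_width: 0.584
```

Run:
```python
from h import *
o=manip.get_obs();print(o["position"],o["grip_width"],o["ft_force"],o["clock"])
print(wrist("lid_knob",(.579,.006),.068,"w8"))
p=manip.camera("side")
save({"frame":cv2.resize(p["frame"][120:240,250:400],None,fx=4.8,fy=4.8)},"s8")
```

```text
[0.58279504 0.00945781 0.19488459] 0.5837641029613978 [-0.15412262  0.72858118  0.97788768] 15.8
(array([0.5790652 , 0.00707376]), [('w', array([0.5791, 0.0071]))], array([-0.5, -0.9,  0.5,  1.3]))
```

View pics/w8.png

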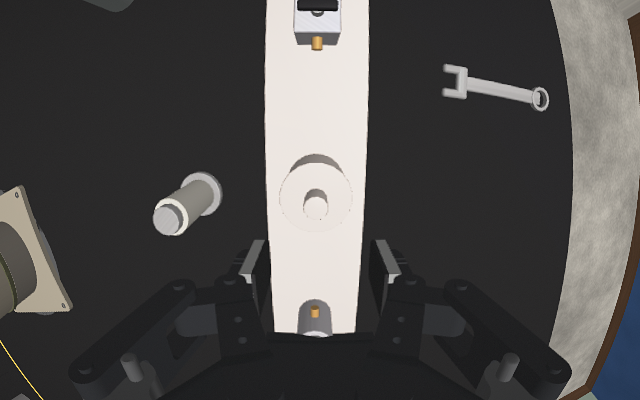

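View pics/s8.png

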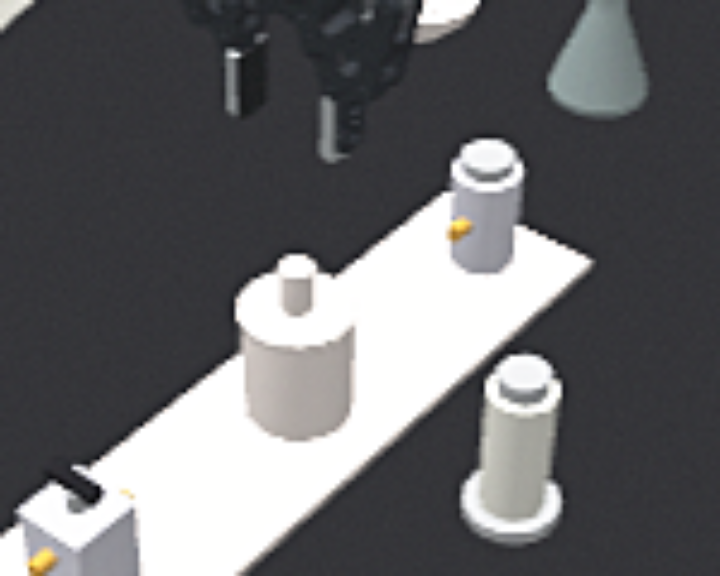

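The lid is seated flat on the jar at (295,305) in the crop, with the fingers clear. Column next.

>>> jog_arm:
  translation:
    - [-20, 2, 0]
    - [-50, 5, 0]
    - [-85, 8, 0]
    - [-115, 10, 0]
    - [-136, 11, 0]
    - [-136, 11, 0]
    - [-136, 11, 0]
  turn: [0, 0, 0, 0, 0, 0, 0]
  grip: 70

```text
clock: 16.53
position: [0.4434, 0.0194, 0.1888]
ee_rot: [0.781, 0.625, 0.0, 0.003]
ft_force: [0.4, -0.8, -0.1]
grip_width: 0.823
```

Run:
```python
from h import *
o=manip.get_obs();print(o["position"],o["grip_width"],o["ft_force"],o["clock"])
print(wrist("column_center",(.4466,.0203),0))
```

```text
[0.44344999 0.01937349 0.18882483] 0.8228254745634946 [ 0.44379979 -0.84895017 -0.13958065] 16.5333
(array([0.44547971, 0.02250287]), [('w', array([0.4455, 0.0225]))], array([-0.6, -0.9,  0.6,  0.6]))
```

>>> jog_arm:
  translation:
    - [3, 2, -20]
    - [3, 2, -45]
    - [3, 2, -75]
    - [3, 2, -105]
    - [3, 2, -130]
    - [3, 2, -145]
    - [3, 2, -153]
    - [3, 2, -153]
    - [3, 2, -153]
  turn: [0, 0, 0, 0, 0, 0, 0, 0, 0]

```text
clock: 17.38
position: [0.4481, 0.022, 0.0361]
ee_rot: [0.781, 0.625, 0.001, 0.002]
ft_force: [0.5, 0.5, 0.4]
grip_width: 0.817
```

>>> jog_arm:
  translation:
    - [0, 0, 0]
    - [0, 0, 0]
    - [0, 0, 0]
    - [0, 0, 0]
    - [0, 0, 0]
    - [0, 0, 0]
    - [0, 0, 0]
    - [0, 0, 0]
    - [0, 0, 0]
  turn: [0, 0, 0, 0, 0, 0, 0, 0, 0]
  grip: 20
  grip_force: 45

```text
clock: 18.13
position: [0.4488, 0.0219, 0.0372]
ee_rot: [0.781, 0.625, 0.001, 0.002]
ft_force: [-1.4, -0.2, 5.2]
grip_width: 0.408
```

>>> jog_arm:
  translation:
    - [0, 0, 5]
    - [0, 0, 20]
    - [0, 0, 50]
    - [0, 0, 85]
    - [0, 0, 110]
    - [0, 0, 120]
    - [0, 0, 120]
    - [0, 0, 120]
  turn: [0, 0, 0, 0, 0, 0, 0, 0]

```text
clock: 18.8
position: [0.4486, 0.0217, 0.1568]
ee_rot: [0.781, 0.625, 0.001, 0.003]
ft_force: [0.3, 0.1, -2.7]
grip_width: 0.412
```

Run:
```python
from h import *
o=manip.get_obs();P=o["position"];print(P,o["grip_width"],o["ft_force"],o["clock"])
ps={n:manip.camera(n) for n in("side",)}
print(find(ps,"column_center",P[:2],P[2]-.038))
save({"frame":cv2.resize(ps["side"]["frame"][60:260,240:440],None,fx=3,fy=3)},"s9")
```

```text
[0.44864856 0.02167416 0.15676182] 0.4122916031453515 [ 0.2577682   0.14057208 -2.66224724] 18.8
(array([0.45033976, 0.02399165]), [('side', array([0.4503, 0.024 ]))], array([-0.8, -1. ,  0.8,  0.8]))
```

View pics/s9.png

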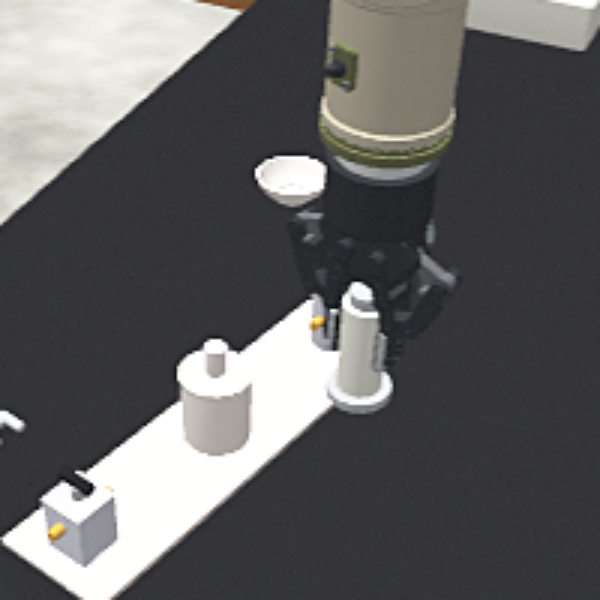

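The column is held upright, with the tray, lidded jar and valve undisturbed.

>>> jog_arm:
  translation:
    - [8, -8, 5]
    - [25, -23, 5]
    - [45, -41, 5]
    - [65, -60, 5]
    - [85, -78, 5]
    - [100, -92, 5]
    - [108, -99, 0]
    - [110, -101, 0]
    - [110, -101, 0]
    - [110, -101, 0]
  turn: [0, 0, 0, 0, 0, 0, 0, 0, 0, 0]

```text
clock: 19.73
position: [0.5571, -0.0781, 0.1551]
ee_rot: [0.781, 0.625, 0.0, 0.001]
ft_force: [-0.1, 0.6, -1.0]
grip_width: 0.409
```

Run:
```python
from h import *
np.set_printoptions(precision=4,suppress=True)
o=manip.get_obs();P=o["position"];print(P,o["ft_force"],o["clock"])
ps={n:manip.camera(n) for n in("side",)}
print(find(ps,"column_center",P[:2],P[2]-.036))
```

```text
[ 0.5571 -0.0781  0.1551] [-0.0718  0.5848 -1.0051] 19.7333
(array([ 0.5568, -0.0722]), [('side', array([ 0.5568, -0.0722]))], array([-0.1, -1.5,  0.1,  1.1]))
```

>>> jog_arm:
  translation:
    - [3, -2, -15]
    - [3, -2, -35]
    - [3, -2, -60]
    - [3, -2, -80]
    - [3, -2, -92]
    - [3, -2, -100]
    - [3, -2, -104]
    - [3, -2, -107]
    - [3, -2, -108]
    - [3, -2, -108]
  turn: [0, 0, 0, 0, 0, 0, 0, 0, 0, 0]

```text
clock: 20.67
position: [0.5607, -0.0801, 0.0484]
ee_rot: [0.78, 0.625, 0.001, 0.002]
ft_force: [-0.0, -0.4, -1.6]
grip_width: 0.409
```

>>> jog_arm:
  translation:
    - [0, 0, -1]
    - [0, 0, -2]
    - [0, 0, -2]
  turn: [0, 0, 0]

```text
clock: 20.92
position: [0.5609, -0.0802, 0.0467]
ee_rot: [0.78, 0.625, 0.001, 0.002]
ft_force: [-0.4, 0.6, -1.8]
grip_width: 0.408
```

>>> jog_arm:
  translation:
    - [0, 0, -1]
    - [0, 0, -2]
    - [0, 0, -2]
    - [0, 0, -2]
  turn: [0, 0, 0, 0]

```text
clock: 21.25
position: [0.5612, -0.0803, 0.0453]
ee_rot: [0.78, 0.625, 0.001, 0.002]
ft_force: [-2.4, 0.4, 6.0]
grip_width: 0.411
```

>>> jog_arm:
  translation:
    - [0, 0, 0]
    - [0, 0, 0]
    - [0, 0, 0]
    - [0, 0, 0]
    - [0, 0, 0]
    - [0, 0, 0]
    - [0, 0, 20]
    - [0, 0, 50]
    - [0, 0, 85]
    - [0, 0, 120]
    - [0, 0, 150]
    - [0, 0, 150]
  turn: [0, 0, 0, 0, 0, 0, 0, 0, 0, 0, 0, 0]
  grip: 75

```text
clock: 22.25
position: [0.5641, -0.0801, 0.2018]
ee_rot: [0.78, 0.625, 0.004, 0.006]
ft_force: [1.3, 0.0, 0.5]
grip_width: 0.88
```

Run:
```python
from h import *
o=manip.get_obs();print(o["position"],o["grip_width"],o["ft_force"],o["clock"])
print(wrist("column_center",(.559,-.079),.008,"w10"))
```

```text
[ 0.56407181 -0.0801478   0.2017903 ] 0.8803414654135462 [1.27551756 0.00995691 0.51519725] 22.25
(array([ 0.5599641 , -0.08066791]), [('w', array([ 0.56  , -0.0807]))], array([-0.6, -0.7,  0.6,  0.5]))
```

>>> jog_arm:
  translation:
    - [-10, 30, 10]
    - [-25, 65, 10]
    - [-40, 100, 10]
    - [-55, 135, 10]
    - [-70, 170, 10]
    - [-85, 205, 10]
    - [-100, 240, 10]
    - [-115, 275, 10]
    - [-130, 310, 10]
    - [-145, 345, 10]
    - [-160, 370, 10]
    - [-164, 383, 10]
  turn: [0, 0, 0, 0, 0, 0, 0, 0, 0, 0, 0, 0]
  grip: 85

```text
clock: 23.35
position: [0.3942, 0.306, 0.2052]
ee_rot: [0.779, 0.627, 0.001, 0.003]
ft_force: [-0.3, -0.1, -0.2]
grip_width: 0.995
```

Run:
```python
from h import *
o=manip.get_obs();print(o["position"],o["joint_pos"],o["ft_force"],o["clock"])
print(wrist("bottle_center",(.3966,.3032),0,"w11"))
```

```text
[0.39419212 0.30597074 0.20523126] [ 0.10732715  0.16210786 -0.92850141  1.78596834  0.14198746  1.25967894
 -1.07328525] [-0.2923992  -0.10143042 -0.15657565] 23.35
(array([0.39406886, 0.30278085]), [('w', array([0.3941, 0.3028]))], array([-1. , -0.5,  1. ,  0.5]))
```

View pics/w10.png

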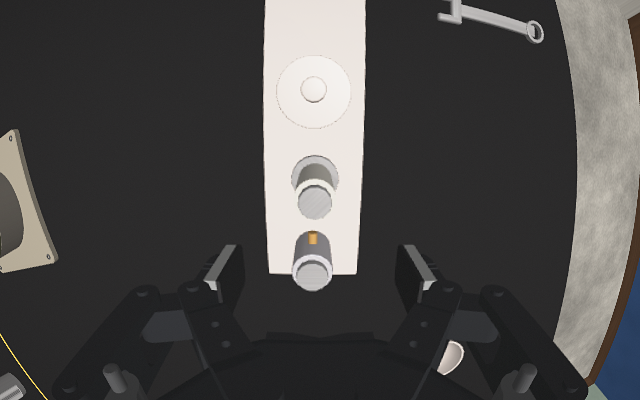

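The column stands in line at (314,195), between the post and the lidded jar. Now the bottle.

>>> jog_arm:
  translation:
    - [1, -3, -20]
    - [1, -3, -45]
    - [1, -3, -75]
    - [1, -3, -105]
    - [1, -3, -135]
    - [1, -3, -155]
    - [1, -3, -166]
    - [1, -3, -169]
    - [1, -3, -169]
    - [1, -3, -169]
  turn: [0, 0, 0, 0, 0, 0, 0, 0, 0, 0]

```text
clock: 24.28
position: [0.3972, 0.302, 0.037]
ee_rot: [0.779, 0.627, 0.002, 0.003]
ft_force: [-0.4, 1.2, 0.5]
grip_width: 0.999
```

>>> jog_arm:
  translation:
    - [0, 0, 0]
    - [0, 0, 0]
    - [0, 0, 0]
    - [0, 0, 0]
    - [0, 0, 0]
    - [0, 0, 0]
    - [0, 0, 0]
    - [0, 0, 0]
    - [0, 0, 0]
  turn: [0, 0, 0, 0, 0, 0, 0, 0, 0]
  grip: 35
  grip_force: 45

```text
clock: 25.03
position: [0.3978, 0.3024, 0.0383]
ee_rot: [0.779, 0.627, 0.002, 0.003]
ft_force: [-1.5, -2.4, 10.2]
grip_width: 0.619
```

>>> jog_arm:
  translation:
    - [0, 0, 5]
    - [0, 0, 20]
    - [0, 0, 50]
    - [0, 0, 85]
    - [0, 0, 110]
    - [0, 0, 120]
    - [0, 0, 120]
    - [0, 0, 120]
  turn: [0, 0, 0, 0, 0, 0, 0, 0]

```text
clock: 25.7
position: [0.3978, 0.3019, 0.1577]
ee_rot: [0.779, 0.627, 0.002, 0.003]
ft_force: [-0.1, -0.6, -1.8]
grip_width: 0.62
```

Run:
```python
from h import *
o=manip.get_obs();P=o["position"];print(P,o["grip_width"],o["ft_force"],o["clock"])
ps={n:manip.camera(n) for n in("side",)}
print(find(ps,"bottle_center",P[:2],P[2]-.037))
```

```text
[0.39775554 0.30190447 0.15765117] 0.619784147057379 [-0.07859449 -0.56118396 -1.83772211] 25.7
(array([0.39932803, 0.30736415]), [('side', array([0.3993, 0.3074]))], array([-1.4, -4.5,  1.4,  1.7]))
```

>>> jog_arm:
  translation:
    - [10, -10, 12]
    - [28, -30, 12]
    - [48, -52, 12]
    - [70, -75, 12]
    - [92, -99, 12]
    - [114, -123, 12]
    - [136, -146, 12]
    - [158, -170, 12]
    - [178, -191, 12]
    - [192, -206, 12]
    - [199, -214, 12]
    - [200, -215, 12]
  turn: [0, 0, 0, 0, 0, 0, 0, 0, 0, 0, 0, 0]

```text
clock: 26.8
position: [0.5974, 0.0845, 0.1665]
ee_rot: [0.78, 0.626, -0.0, 0.002]
ft_force: [-0.4, -0.2, -2.1]
grip_width: 0.617
```

>>> jog_arm:
  translation:
    - [0, 0, 0]
    - [0, 0, 0]
    - [0, 0, 0]
  turn: [0, 0, 0]

```text
clock: 27.05
position: [0.5964, 0.0861, 0.1663]
ee_rot: [0.779, 0.627, -0.0, 0.002]
ft_force: [-0.6, -0.3, -1.6]
grip_width: 0.616
```

Run:
```python
from h import *
o=manip.get_obs();P=o["position"];print(P,o["grip_width"],o["ft_force"],o["clock"])
p=manip.camera("side")
print(find({"side":p},"bottle_center",P[:2],P[2]-.037))
save({"frame":cv2.resize(p["frame"][100:300,220:420],None,fx=3,fy=3)},"s12")
```

```text
[0.59635827 0.08606269 0.16626455] 0.6155410054701368 [-0.62119801 -0.33953203 -1.57871265] 27.05
(array([0.59424801, 0.09068305]), [('side', array([0.5942, 0.0907]))], array([-0.1, -2. ,  0.1,  1.4]))
```

View pics/s12.png

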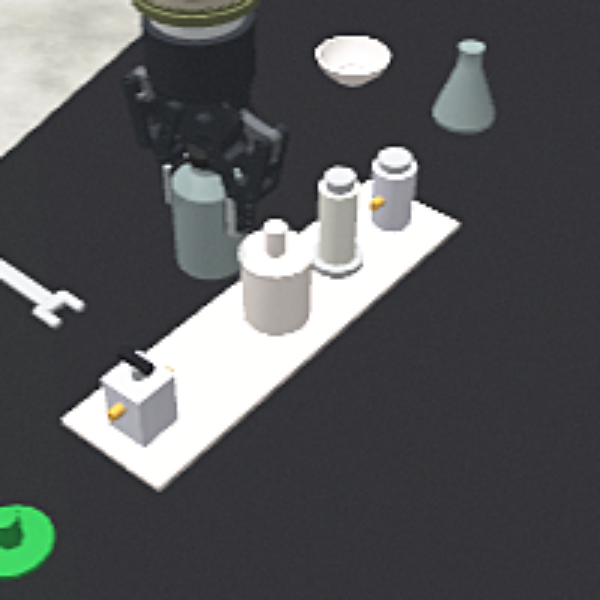

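The bottle is upright in the hand above its slot, between the valve and the jar. Lowering.

>>> jog_arm:
  translation:
    - [2, 0, -20]
    - [2, 0, -45]
    - [2, 0, -70]
    - [2, 0, -90]
    - [2, 0, -103]
    - [2, 0, -111]
    - [2, 0, -115]
    - [2, 0, -117]
    - [2, 0, -119]
    - [2, 0, -119]
  turn: [0, 0, 0, 0, 0, 0, 0, 0, 0, 0]

```text
clock: 27.98
position: [0.5992, 0.0858, 0.0483]
ee_rot: [0.779, 0.626, 0.0, 0.003]
ft_force: [-0.1, 0.3, -2.3]
grip_width: 0.622
```

>>> jog_arm:
  translation:
    - [0, 0, -1]
    - [0, 0, -2]
    - [0, 0, -2]
    - [0, 0, -2]
  turn: [0, 0, 0, 0]

```text
clock: 28.32
position: [0.5993, 0.0858, 0.0465]
ee_rot: [0.779, 0.626, 0.0, 0.003]
ft_force: [0.4, -0.2, -1.6]
grip_width: 0.62
```

>>> jog_arm:
  translation:
    - [0, 0, -1]
    - [0, 0, -2]
    - [0, 0, -2]
    - [0, 0, -2]
  turn: [0, 0, 0, 0]

```text
clock: 28.65
position: [0.5994, 0.0858, 0.0463]
ee_rot: [0.779, 0.626, 0.0, 0.003]
ft_force: [-9.0, -2.3, 17.3]
grip_width: 0.617
```

Contact. Release and rise, then move away.

>>> jog_arm:
  translation:
    - [0, 0, 1]
    - [0, 0, 1]
    - [0, 0, 1]
    - [0, 0, 1]
    - [0, 0, 1]
    - [0, 0, 1]
    - [0, 0, 20]
    - [0, 0, 50]
    - [0, 0, 85]
    - [0, 0, 120]
    - [0, 0, 150]
    - [0, 0, 170]
  turn: [0, 0, 0, 0, 0, 0, 0, 0, 0, 0, 0, 0]
  grip: 85

```text
clock: 29.65
position: [0.6001, 0.0862, 0.2198]
ee_rot: [0.779, 0.626, 0.002, 0.004]
ft_force: [0.9, 0.6, 0.3]
grip_width: 0.994
```

>>> jog_arm:
  translation:
    - [-10, 20, 10]
    - [-25, 50, 10]
    - [-40, 80, 10]
    - [-55, 110, 10]
    - [-70, 140, 10]
    - [-85, 170, 10]
    - [-100, 200, 10]
    - [-115, 230, 10]
    - [-130, 250, 10]
    - [-130, 250, 10]
    - [-130, 250, 10]
    - [-130, 250, 10]
  turn: [0, 0, 0, 0, 0, 0, 0, 0, 0, 0, 0, 0]

```text
clock: 30.65
position: [0.4706, 0.3356, 0.2296]
ee_rot: [0.78, 0.626, 0.001, 0.004]
ft_force: [0.5, -0.9, -0.4]
grip_width: 0.991
```

Run:
```python
from h import *
np.set_printoptions(precision=4,suppress=True)
o=manip.get_obs();print(o["position"],o["ft_force"],o["clock"])
ps={n:manip.camera(n) for n in("top","side")}
C=np.array([.5785,.004]);t=np.radians(76.8);u=np.array([np.cos(t),np.sin(t)]);v=np.array([u[1],-u[0]])
for k,n,z in(("bottle_center",(.598,.087),.008),("jar_center",(.579,.006),.008),("column_center",(.56,-.08),.008),("lid_knob",(.579,.006),.068),("flask_mid",(.5407,-.3729),0),("dish_mid",(.6814,-.3893),0)):
    x,out,r=find(ps,k,n,z);d=x-C;print(k,x,"along",d@u,"across",d@v,r)
save({"frame":cv2.resize(ps["side"]["frame"][100:300,220:420],None,fx=3,fy=3)},"s13")
for n,p in ps.items():
  for k in("inlet","outlet"): print(n,k,onz(p,manip.pinpoint(p,k)[0]["at"],.008)[:2])
```

```text
[0.4706 0.3356 0.2296] [ 0.4887 -0.8715 -0.3821] 30.65
bottle_center [0.5826 0.0823] along 0.07715796932553104 across -0.013838107938111677 [ -2.9 -33.7  12.7   1.8]
jar_center [0.5773 0.0115] along 0.006992957073656739 across -0.002871188065697719 [ -4.3 -17.5   0.7   0.3   0.2 -10.    0.6   1.7]
column_center [ 0.5603 -0.0823] along -0.08820523663141622 across 0.0019826343424202146 [-0.1  0.4 -0.9 -0.8 -0.3 -1.2  1.4 -0.1]
lid_knob [0.5788 0.0058] along 0.0018205435714863632 across -7.750583116354876e-05 [-0.7  0.3  0.1  0.1 -1.7 -0.6  1.4 -0.4]
flask_mid [ 0.5405 -0.3728] along -0.3755198011162823 across 0.049017419566208 [-1.7 -1.   0.  -0.2  0.6 -0.   1.3 -1.5]
dish_mid [ 0.6814 -0.3893] along -0.359409058792941 across 0.1900008897354731 [-0.9 -0.4 -0.5 -0.6  0.8 -0.4  1.6 -4.3]
top inlet [0.6287 0.1768]
top outlet [ 0.5484 -0.1739]Traceback (most recent call last):
  File "<stdin>", line 10, in <module>
IndexError: list index out of range
```

View pics/s13.png

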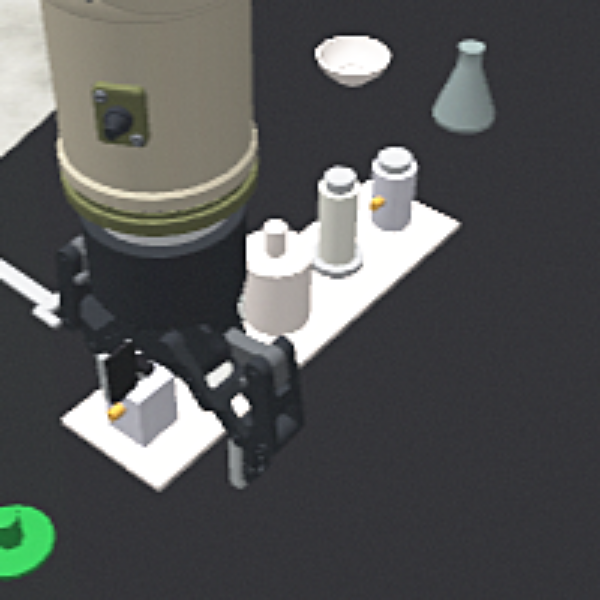

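The column and lidded jar are fine; the gripper hides the bottle, so I'll retract to the side of the row.

>>> jog_arm:
  translation:
    - [-20, -20, 20]
    - [-50, -55, 30]
    - [-60, -90, 30]
    - [-60, -125, 30]
    - [-60, -160, 30]
    - [-60, -195, 30]
    - [-60, -230, 30]
    - [-60, -265, 30]
    - [-60, -300, 30]
    - [-60, -330, 30]
    - [-60, -330, 30]
    - [-60, -330, 30]
  turn: [0, 0, 0, 0, 0, 0, 0, 0, 0, 0, 0, 0]

```text
clock: 32.5
position: [0.41, 0.0051, 0.2598]
ee_rot: [0.78, 0.625, 0.002, 0.004]
ft_force: [-0.2, 1.2, 0.7]
grip_width: 0.997
```

Run:
```python
from h import *
np.set_printoptions(precision=4,suppress=True)
o=manip.get_obs();print(o["position"],o["ft_force"],o["clock"])
ps={n:manip.camera(n) for n in("top","side")}
C=np.array([.5785,.004]);t=np.radians(76.8);u=np.array([np.cos(t),np.sin(t)]);v=np.array([u[1],-u[0]])
for k,n,z in(("bottle_center",(.598,.087),.008),("jar_center",(.579,.006),.008),("column_center",(.56,-.08),.008),("lid_knob",(.579,.006),.068)):
    x,out,r=find(ps,k,n,z);d=x-C;print(k,x,"along",d@u,"across",d@v,r)
save({"frame":cv2.resize(ps["side"]["frame"][100:300,220:420],None,fx=3,fy=3)},"s14")
for n,p in ps.items():
  for k in("inlet","outlet","tray"): print(n,k,[(onz(p,r["at"],.008)[:2],r["confidence"]) for r in manip.pinpoint(p,k)[:1]])
```

```text
[0.41   0.0051 0.2598] [-0.2316  1.16    0.6582] 32.5
bottle_center [0.5985 0.084 ] along 0.08243354060770149 across 0.0011727807564294525 [-0.6 -0.8 -1.  -0.9  1.1 -1.2  0.9  0.2]
jar_center [0.5743 0.0158] along 0.01052970410757212 across -0.0067647692719918955 [ -9.8 -19.5   4.3   1.2  -0.5  -9.8   0.9   4.1]
column_center [ 0.5605 -0.0829] along -0.08870397010307629 across 0.002342778724771956 [-0.9 -0.7  0.3  0.2 -0.3 -2.3  1.4  0.7]
lid_knob [0.5804 0.0072] along 0.0035103144815946973 across 0.0011239459979332982 [-1.2 -1.2 -0.4 -0.5  1.5 -0.4  0.6 -0.2]
top inlet [(array([0.6165, 0.1779]), 0.55)]
top outlet [(array([ 0.5468, -0.169 ]), 0.67)]
top tray [(array([0.5802, 0.0069]), 0.93)]
side inlet [(array([0.6079, 0.1817]), 0.78)]
side outlet [(array([ 0.5288, -0.1468]), 0.54)]
side tray [(array([0.5755, 0.0157]), 0.56)]
```

View pics/s14.png

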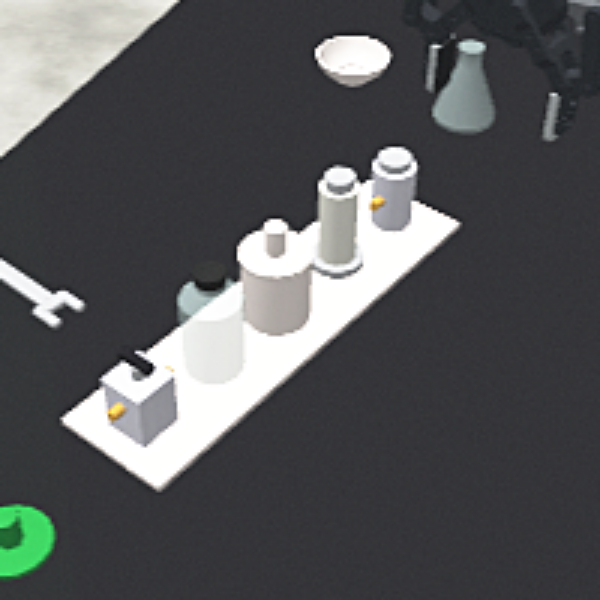

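```bash
python3 -c "
from workcell import manip
o=manip.get_obs();print(abs(o['joint_velocities']).max(),o['clock']);print(manip.hand_in())"
```

```text
0.0020329113366478542 33.3
the job is handed in; nothing more can be done
None
```

I set up the train on the tray and handed it in at 33 s. From the inlet valve to the outlet post it runs bottle, jar with its lid on, then column.

Last checks, from the top and side cameras:

| Part | Along the tray from its centre | Target | Off the centre line |
|---|---|---|---|
| Bottle | +82 mm | +85 mm | about 1 mm |
| Lid on jar | +2 to +4 mm | 0 | about 1 mm |
| Column | −89 mm | −85 mm | about 2 mm |

- **State at hand-in:** the last picture shows everything upright, the lid flat on the jar, and the gripper well clear. The arm was still.
- **Flask, dish and look-alikes:** the flask and dish measured within 1 mm of where they started, though I took that reading before the arm's final retreat. I did not touch the green lids.
- **A check that disagreed:** the last direct fit of the jar gave about 11 mm along the tray and 7 mm off the line. I believe that is wrong because the network's outline took in the lid. A fit before the lid went on put the jar at about 2 mm, which matches the lid's position.
- **Scatter in the fixed parts:** the networks' points for the inlet, outlet and tray varied by about 5 to 20 mm between cameras. I used the tray's outline instead, which I trust to about 4 mm.

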